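# Put the carvings on their own plinths

## Task

The four finished carvings have been mixed up on their plinths: put each one on the plinth shaped like its own foot (tower on the square one, elephant on the oblong one, candlestick on the cross, stupa on the round one), upright in the middle, with the elephant lying along its plinth, facing either way; the others may be turned as you like. A plinth holds only one carving, so the empty slatted stand is there to park one on the way; one carving may already be on the right plinth and can stay there. Set them down gently, never dropping or tipping one, and let go of them all.

Things in the scene. Friction and masses are not known exactly. Their poses are not given: they have to be found in the camera images.
- tower: Carved pale-wood tower, loose, 92 mm high. Square foot 52 x 52 mm, 12 mm thick; on it a square shaft 38 x 38 mm with plain upright sides from 12 to 72 mm above the underside (grip it there), then two smaller square steps. x and y are square to its sides. Origin at the centre of the foot's underside, z up.
- elephant: Carved pale-wood elephant on an oblong foot, loose, 74 mm high. Foot 80 mm along x, 40 mm along y, 12 mm thick. Body 34 mm wide in y, between 32 and 66 mm above the underside and from x = -20 to x = +32 mm, edges rounded by 12 mm (grip it across y, near the foot's centre, about 50 mm up). Head and trunk at -x, legs beneath the body. Origin at the centre of the foot's underside, z up.
- candlestick: Carved pale-wood candlestick with a cross-shaped foot, loose, 86 mm high. Foot of two crossed bars 66 x 24 mm along x and y, 12 mm thick; square column 34 x 34 mm, sides square to x and y, from 12 to 72 mm above the underside (grip it there); round cup 32 mm across on top with a dark hole. Origin at the centre of the foot's underside, z up.
- stupa: Turned pale-wood stupa (domed round tower), loose, 94 mm high. Round foot 54 mm across, 12 mm thick; plain upright drum 40 mm across from 12 to 68 mm above the underside (grip it there), then a dome with a small spire, 12 mm across. Origin at the centre of the foot's underside, z up.
- base_square: Square wooden plinth, 84 x 84 mm, sides along x and y. Its flat top is 24 mm above the bench. Fixed to the bench. Origin at the centre of its underside, z up.
- base_oblong: Oblong wooden plinth, 116 mm along x, 72 mm along y. Its flat top is 24 mm above the bench. Fixed to the bench. Origin at the centre of its underside, z up.
- base_cross: Cross-shaped wooden plinth: two crossed bars 108 x 46 mm along x and y. Its flat top is 24 mm above the bench. Fixed to the bench. Origin at the centre of its underside, z up.
- base_round: Round wooden plinth, 96 mm across. Its flat top is 24 mm above the bench. Fixed to the bench. Origin at the centre of its underside, z up.
- stand: Small slatted wooden stand, empty at the start: three slats 110 mm long (along x) and 26 mm wide, 10 mm apart, 98 mm over all in y. A spare spot that belongs to none of the carvings. Its flat top is 24 mm above the bench. Fixed to the bench. Origin at the centre of its underside, z up.
Mind the look-alikes: they are no part of the job. What is shaped like the candlestick but green is not meant.

How it is judged (in metres and radians):
At the end, for the whole second after the job is handed in: Each carving stands upright (within 0.1 rad) and at rest on the plinth shaped like its foot, its centre within 12 mm of the plinth's centre, foot on the plinth's top; the elephant's long axis is within 0.25 rad of the oblong plinth's, either way round; nothing is held (horizontal distance between tower and base_square below 0.012 m and z of tower in the frame of base_square between 0.02 and 0.028 m and angle between each of tower, elephant, candlestick, stupa's own z axis and vertical below 0.1 rad and linear speed of each of tower, elephant, candlestick, stupa below 0.02 m/s and angular speed of each of tower, elephant, candlestick, stupa below 0.2 rad/s and contact force between each of tower, elephant, candlestick, stupa and the fingers below 0.05 N and horizontal distance between elephant and base_oblong below 0.012 m and z of elephant in the frame of base_oblong between 0.02 and 0.028 m and horizontal distance between candlestick and base_cross below 0.012 m and z of candlestick in the frame of base_cross between 0.02 and 0.028 m and horizontal distance between stupa and base_round below 0.012 m and z of stupa in the frame of base_round between 0.02 and 0.028 m and angle between the x axis of elephant and the x axis of base_oblong, either way round below 0.25 rad); the robot touches nothing.
It fails at once if a carving is tipped over (angle between any of tower, elephant, candlestick, stupa's own z axis and vertical above 0.7 rad).
It fails at once if a carving is dropped from more than about 2 cm ((linear speed of tower above 0.6 m/s and contact force between tower and the arm below 0.01 N and contact force between tower and the fingers below 0.01 N) or (linear speed of elephant above 0.6 m/s and contact force between elephant and the arm below 0.01 N and contact force between elephant and the fingers below 0.01 N) or (linear speed of candlestick above 0.6 m/s and contact force between candlestick and the arm below 0.01 N and contact force between candlestick and the fingers below 0.01 N) or (linear speed of stupa above 0.6 m/s and contact force between stupa and the arm below 0.01 N and contact force between stupa and the fingers below 0.01 N)).
It also fails if it takes over 120 s, if anything falls off the work surface, if the arm or the gripper's body presses on something with over 40 N, if the wrist force passes 120 N, or if a joint passes its speed limit or range.

## Robot

A 6-joint arm with a two-finger parallel gripper is mounted at the origin on the work surface. World frame = base frame: x ahead of the robot, y to its left, z up, the work surface at z = 0. Lengths are in m, angles in degrees, forces in N, time in s.
With the tool pointing down it reaches from about 0.3 to 0.775 m from the base axis. Payload 14.6 kg.
Tool frame: the origin (TCP) lies midway between the tips of the shut fingers; the grasp point (between the pads) lies 19 mm behind it; z points along the fingers, y is the line along which they close (so a half turn about z gives the same grasp; the last joint's range is limited). The gripper opens to 94 mm and grips with 3 to 60 N. Pads are 16 mm wide; open, the fingers measure 119 mm over their backs; the gripper's body (75 mm by 177 mm) begins 78 mm behind the grasp point.
Start: joints at [-71.138, 17.183, 87.147, -0, 75.671, -3.816], TCP at [0.212, -0.507, 0.205] pointing down, gripper open.
Joint ranges: [-173.82, 173.82], [-45.26, 126.66], [13.44, 144.39], [-59.66, 239.66], [0, 175.72], [-146.38, 146.38]. Speed limits (degrees/s): [127.2, 127.2, 147.25, 180, 180, 180].

## Interface

Orientations are given as [roll, pitch, yaw] about the fixed x, y, z axes, in that order (R = Rz(yaw) Ry(pitch) Rx(roll)).
In Python, from station import bot, solve_ik, read_state, camera, calibration, masks_of gives the robot as it stands. Calls block until the motion is done:
- bot.goto(position, orientation): joint-space move of the TCP to a pose.
- bot.move_linear(position, rotation=None, velocity=0.15, force_limit=None): straight line of the TCP; rotation=None keeps the orientation; velocity is the mean speed in m/s. With force_limit (N) it stops when the force on the tool has changed by that much, and returns True; else False.
- bot.move_joints(angles): joint-space move.
- bot.open_gripper() and bot.close(effort=None): open the fingers fully, or close them until they stop; effort is the grip in N (None keeps the last).
- bot.sleep(seconds).
- solve_ik(position, orientation): joint angles nearest the present ones, or None.
- read_state(): the state.
- camera(name): name is "scene" or "side" or "wrist"; returns (picture, depth): 400x640x3 uint8, red, green, blue; 400x640 float32, m along the optical axis (not along the pixel's ray), 0 where there is no reading.
- calibration(name): a dict with "vertical_fov" (degrees; the focal length in pixels is half the picture's height over the tangent of half this angle, whatever the lens; pixels are square), "cx", "cy" (the principal point, pixels), "R" (3x3) and "t" (3): a world point X has camera coordinates R X + t; the wrist camera has in their place "mount" (4x4, takes a point from camera to tool coordinates, whose origin is the TCP and whose axes are the flange's). Camera axes: x right, y down, z forward; pixel columns grow to the right and rows downward; lengths in m; the calibration is good to about 2 mm. A picture is of the moment at which its call begins: read the wrist's pose just before it. calibration takes no time and is no camera call.
A pose or a line that the arm cannot do raises bot.MotionError and nothing moves.
- bot.close_job(): hands the job in; it is judged then, once.
Trained networks look in the newest picture that a camera, given by its name, has taken for a name from the list of things; names that differ only in an ending like _2 or _b are one class to them, and where a whole thing is asked for, a point or a joint stands for the part that bears it (a point fixed in the world has none). Each returns a list of dicts, best first, with "p" (0 to 1); they miss things now and then, are a little off and sometimes report something else, mostly with a low value. They report only what shows in the picture. A call takes as long as a camera call. They do not tell look-alikes from the thing itself.
- masks_of(thing, camera): "region" (400x640 bool, what is visible of it) and "at" ([row, column] in pixels, amid what is visible of it).
The state is a dict: "time_s": time; "joints": joint angles; "dq": joint speeds; "joint_torque": joint torques, N m; "eef_pos": TCP position; "ee_rot": TCP orientation; "wrist_force": force on the tool from outside, world axes, zero at the start; "moment": the same for the moment, N m; "finger_gap": finger opening in m; "grip_force": force on a finger pad.
Only numpy, scipy, OpenCV 4.12 (cv2) and the standard library are available. Lean on these libraries where they do the work, as an engineer would, in place of code of your own. Each camera call takes 0.05 s, during which the arm holds its last target. There are 200 camera calls.

## Working session

There is one attempt and no reset: what is moved stays moved. The work goes in short steps, each a Python script; the robot and the scene stay as the last script left them, time stands still between calls to the robot, and variables do not carry over. Pictures are saved under pics/ and viewed, at most 14 in all, crops included, and the job is handed in when it is done.

```bash
ls; mkdir -p pics; python3 - <<'E'
from station import *
import cv2,numpy as np
for n in ("scene","side"):
    p,d=camera(n); cv2.imwrite(f"pics/{n}0.png",p[:,:,::-1]); np.savez(f"{n}0.npz",p=p,d=d)
    print(n,calibration(n))
    for t in ["tower","elephant","candlestick","stupa","base_square","base_oblong","base_cross","base_round","stand"]:
        print(t,[(round(m["p"],2),np.round(m["at"]).tolist(),int(m["region"].sum())) for m in masks_of(t,n)][:4])
print(read_state()["time_s"],calibration("wrist"))
E
```

```text
pics
scene {'vertical_fov': 53.875395568792754, 'cx': 315.802535871966, 'cy': 192.79143868059077, 'R': array([[ 0.67961384,  0.73356864, -0.00144147],
       [ 0.62129905, -0.57664431, -0.53053636],
       [-0.39001605,  0.35966427, -0.84766095]]), 't': array([-0.33175297, -0.27967807,  1.0342547 ])}
tower [(0.95, [194.0, 420.0], 1038)]
elephant [(0.85, [273.0, 318.0], 1120)]
candlestick [(0.91, [174.0, 306.0], 957), (0.69, [262.0, 396.0], 932), (0.65, [207.0, 190.0], 909), (0.62, [81.0, 356.0], 696)]
stupa [(0.62, [110.0, 393.0], 671)]
base_square [(0.6, [126.0, 391.0], 777)]
base_oblong [(0.7, [214.0, 419.0], 1267)]
base_cross [(0.77, [195.0, 310.0], 1068)]
base_round [(0.82, [283.0, 311.0], 1121), (0.44, [172.0, 306.0], 998)]
stand [(0.6, [276.0, 203.0], 2829), (0.19, [127.0, 390.0], 703)]
side {'vertical_fov': 42.58094776699015, 'cx': 322.04561351797537, 'cy': 193.1543414945256, 'R': array([[-0.87017822, -0.49266594,  0.00837485],
       [-0.24939735,  0.42571569, -0.86980867],
       [ 0.4249598 , -0.75897722, -0.4933181 ]]), 't': array([0.44200488, 0.15777287, 0.87143905])}
tow
[... 188 characters left out ...]
248.0], 865)]
stupa [(0.82, [267.0, 270.0], 1440)]
base_square [(0.88, [292.0, 267.0], 1445)]
base_oblong [(0.64, [224.0, 232.0], 1163)]
base_cross [(0.92, [218.0, 341.0], 1125)]
base_round [(0.74, [170.0, 304.0], 494)]
stand [(0.61, [157.0, 390.0], 1043)]
1.0 {'vertical_fov': 63.076958708625845, 'cx': 318.33328757736297, 'cy': 197.74543047695656, 'mount': array([[-2.35726394e-04, -9.66785071e-01, -2.55590631e-01,
         7.38129629e-02],
       [ 9.99998734e-01, -6.30075904e-04,  1.46101554e-03,
        -4.23481678e-04],
       [-1.57352951e-03, -2.55589963e-01,  9.66783996e-01,
        -1.79346092e-01],
       [ 0.00000000e+00,  0.00000000e+00,  0.00000000e+00,
         1.00000000e+00]])}
```

View pics/scene0.png

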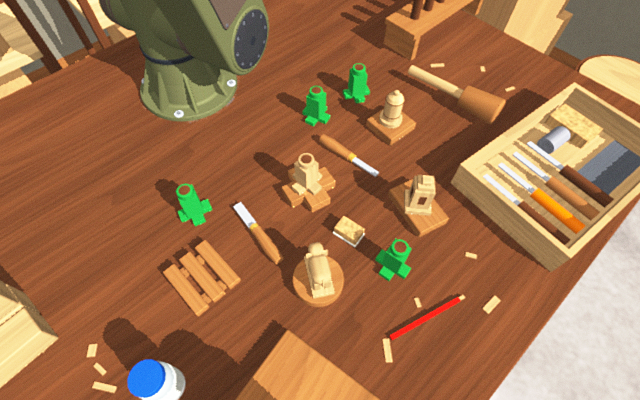

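View pics/side0.png

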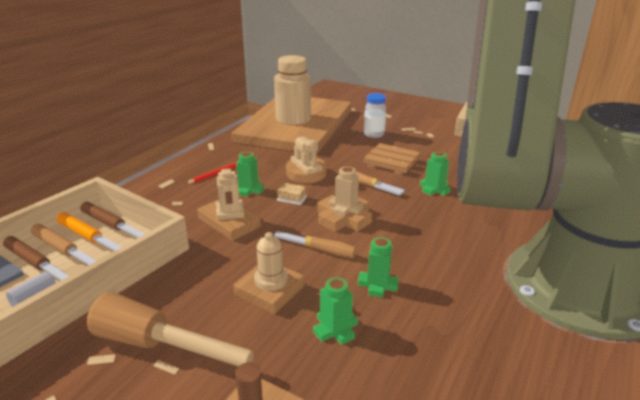

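The candlestick (scene 306,174; pale) is on the cross already. The tower (420,195) is on the oblong plinth, the elephant (318,273) on the round one and the stupa (393,110) on the square one. The green look-alikes are at (316,106), (357,82), (190,205) and (397,260), so I leave them alone. That makes a 3-cycle through the stand (203,276). Next I localize everything from depth.

```bash
cat > h.py <<'E'
from station import *
import cv2,numpy as np
from scipy.spatial.transform import Rotation as Rn
def cloud(d,c,M):
    f=200/np.tan(np.radians(c["vertical_fov"]/2)); v,u=np.mgrid[:400,:640]
    P=np.stack([(u-c["cx"])/f*d,(v-c["cy"])/f*d,d],-1)
    return P@M[:3,:3].T+M[:3,3]
def world(n,d,st=None):
    c=calibration(n)
    if n=="wrist":
        T=np.eye(4);T[:3,:3]=Rn.from_euler("xyz",st["ee_rot"],degrees=True).as_matrix();T[:3,3]=st["eef_pos"]
        M=T@c["mount"]
    else:
        M=np.eye(4);M[:3,:3]=c["R"].T;M[:3,3]=-c["R"].T@c["t"]
    return cloud(d,c,M)
E
python3 - <<'E'
from h import *
st=read_state();print(st["eef_pos"],st["ee_rot"],st["finger_gap"])
d=np.load("scene0.npz")["d"];W=world("scene",d)
for n,(u,v) in dict(cand=(306,174),tower=(420,195),eleph=(318,273),stupa=(393,110),stand=(203,276),g1=(316,106),g2=(357,82),g3=(190,205),g4=(397,260)).items():
    w=W[max(0,v-45):v+45,u-45:u+45].reshape(-1,3)
    p=W[v-8:v+8,u-8:u+8].reshape(-1,3); c=np.median(p,0)
    k=w[(np.hypot(*(w-c)[:,:2].T)<.08)]
    print(n,c.round(3),"zmax",k[:,2].max().round(3))
E
```

```text
[ 0.2120303  -0.50746667  0.20546092] [-1.79999717e+02  8.06137090e-04  2.26769997e+01] 0.09386493778534331
cand [ 0.461 -0.003  0.083] zmax 0.115
tower [0.646 0.125 0.086] zmax 0.12
eleph [ 0.627 -0.125  0.089] zmax 0.101
stupa [0.459 0.262 0.075] zmax 0.119
stand [ 0.467 -0.27   0.025] zmax 0.03
g1 [0.316 0.158 0.051] zmax 0.092
g2 [0.327 0.287 0.054] zmax 0.092
g3 [ 0.344 -0.207  0.057] zmax 0.091
g4 [0.7   0.    0.067] zmax 0.09
```

```bash
cat >> h.py <<'E'
def look(name,pos,yaw):
    bot.goto(pos,[180,0,yaw]); bot.sleep(.3); st=read_state(); p,d=camera("wrist")
    W=world("wrist",d,st); W[d==0]=np.nan
    cv2.imwrite(f"pics/{name}.png",p[:,:,::-1]); np.savez(name+".npz",p=p,W=W); return p,W
def fit(W,c,z0,z1,r):
    w=W.reshape(-1,3); w=w[(np.hypot(w[:,0]-c[0],w[:,1]-c[1])<r)&(w[:,2]>z0)&(w[:,2]<z1)]
    # xy image at 0.5 mm, opened to drop stray edge points, largest blob
    g=np.zeros((400,400),np.uint8); q=np.round((w[:,:2]-c)*2000+200).astype(int); q=q[((q>=0)&(q<400)).all(1)]; g[q[:,1],q[:,0]]=255
    g=cv2.morphologyEx(g,cv2.MORPH_CLOSE,np.ones((7,7))); g=cv2.morphologyEx(g,cv2.MORPH_OPEN,np.ones((5,5)))
    n,l,s,_=cv2.connectedComponentsWithStats(g)
    if n<2: return None
    k=1+s[1:,4].argmax(); pts=np.argwhere(l==k)[:,::-1].astype(np.float32)
    (x,y),(a,b),an=cv2.minAreaRect(pts); (cx,cy),R=cv2.minEnclosingCircle(pts)
    f=lambda x,y:(np.array([x,y])-200)/2000+c
    if a<b: an+=90; a,b=b,a
    return dict(rect=f(x,y).round(4),size=(round(a/2,1),round(b/2,1)),yaw=round((an+90)%180-90,1),circ=f(cx,cy).round(4),dia=round(R,1),n=len(w),z=np.median(w[:,2]).round(4))
E
python3 - <<'E'
from h import *
C=dict(cand=(.461,-.003),tower=(.646,.125),eleph=(.627,-.125),stupa=(.459,.262),stand=(.467,-.27))
for nm,pos,vis in (("w1",[.5,.17,.32],["cand","tower","stupa"]),("w2",[.5,-.17,.32],["cand","eleph","stand"])):
    y=min((y for y in range(-180,180,15) if solve_ik(pos,[180,0,y]) is not None),key=lambda y:abs(y))
    p,W=look(nm,pos,y); print(nm,y,read_state()["time_s"])
    for n in vis:
        c=np.array(C[n]); print(n,"\n  base",fit(W,c,.017,.03,.085),"\n  all ",fit(W,c,.017,.2,.085),"\n  foot",fit(W,c,.031,.2,.07),"\n  top",fit(W,c,.052,.2,.07))
E
```

```text
w1 0 3.9833
cand 
  base {'rect': array([0.4736, 0.0128]), 'size': (113.9, 69.6), 'yaw': -86.6, 'circ': array([0.4518, 0.0115]), 'dia': 114.5, 'n': 1915, 'z': np.float64(0.024)} 
  all  {'rect': array([0.4517, 0.0118]), 'size': (106.0, 104.7), 'yaw': -57.4, 'circ': array([0.4514, 0.0115]), 'dia': 114.7, 'n': 3677, 'z': np.float64(0.0259)} 
  foot {'rect': array([0.4562, 0.018 ]), 'size': (49.5, 49.0), 'yaw': 0.0, 'circ': array([0.458 , 0.0198]), 'dia': 61.9, 'n': 1757, 'z': np.float64(0.0819)} 
  top {'rect': array([0.4486, 0.0102]), 'size': (34.1, 33.7), 'yaw': -88.3, 'circ': array([0.4485, 0.01  ]), 'dia': 46.7, 'n': 1170, 'z': np.float64(0.0968)}
tower 
  base {'rect': array([0.6125, 0.1532]), 'size': (71.9, 54.8), 'yaw': 75.3, 'circ': array([0.6133, 0.1528]), 'dia': 88.1, 'n': 2993, 'z': np.float64(0.024)} 
  all  {'rect': array([0.6415, 0.1444]), 'size': (115.6, 74.1), 'yaw': -15.1, 'circ': array([0.642 , 0.1452]), 'dia': 132.6, 'n': 4827, 'z': np.float64(0.0248)} 
  foot {'rect': array([0.64  , 0.1419]), 'size': (51.8, 51.7), 'yaw': -48.9, 'circ': array([0.6396, 0.1421]), 'dia'
[... 1818 characters left out ...]
oat64(0.0354)} 
  foot {'rect': array([ 0.615 , -0.1134]), 'size': (80.8, 38.6), 'yaw': -30.5, 'circ': array([ 0.6114, -0.1196]), 'dia': 82.1, 'n': 2132, 'z': np.float64(0.0876)} 
  top {'rect': array([ 0.6133, -0.1105]), 'size': (74.4, 36.3), 'yaw': -28.7, 'circ': array([ 0.6128, -0.1115]), 'dia': 74.5, 'n': 1645, 'z': np.float64(0.0888)}
stand 
  base {'rect': array([ 0.4657, -0.2726]), 'size': (108.8, 26.3), 'yaw': 0.8, 'circ': array([ 0.4658, -0.273 ]), 'dia': 110.9, 'n': 3834, 'z': np.float64(0.0239)} 
  all  {'rect': array([ 0.4657, -0.2726]), 'size': (108.8, 26.3), 'yaw': 0.8, 'circ': array([ 0.4658, -0.273 ]), 'dia': 110.9, 'n': 3834, 'z': np.float64(0.0239)} 
  foot None 
  top None
```

```bash
python3 -c "
import cv2;cv2.imwrite('pics/w12.png',cv2.vconcat([cv2.resize(cv2.imread('pics/w%d.png'%i),(480,300)) for i in (1,2)]))"
```

```text
(no output)
```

View pics/w12.png

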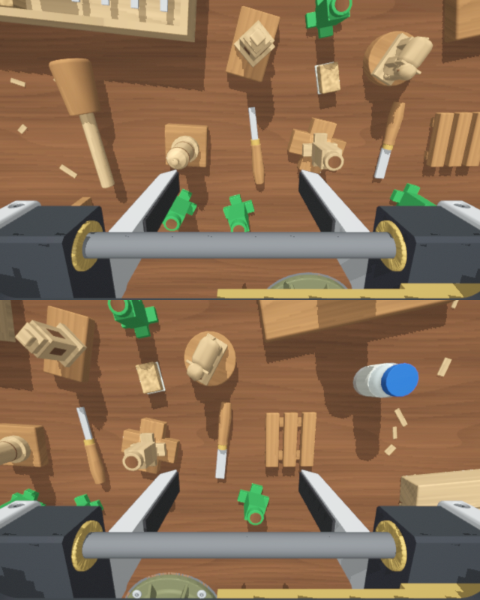

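The wrist views show the same layout. The candlestick sits 3.6 mm off the cross centre, so it stays. I start by parking the elephant on the stand.

```bash
cat >> h.py <<'E'
SAFE=.2
def yawpick(pos,y,per):
    q0=np.array(read_state()["joints"]); best=None
    for k in range(-4,5):
        yy=y+k*per
        if abs(yy)>270: continue
        q=solve_ik(pos,[180,0,yy])
        if q is not None:
            c=np.abs(np.array(q)-q0).max()
            if best is None or c<best[0]-1: best=(c,yy)
    return best[1]
def pick(xy,yaw,h,per,ztop=.024):
    up=[*xy,SAFE]; y=yawpick(up,yaw,per); z=ztop+h-.019
    bot.open_gripper(); bot.goto(up,[180,0,y])
    print("hit" if bot.move_linear([*xy,z],velocity=.12,force_limit=15) else "ok")
    bot.close(effort=25); print("gap",read_state()["finger_gap"])
    bot.move_linear([*xy,SAFE],velocity=.12); s=read_state(); print("lift gap",s["finger_gap"],"grip",s["grip_force"],"t",s["time_s"])
def place(xy,yaw,h,per,ztop=.024):
    up=[*xy,SAFE]; y=yawpick(up,yaw,per); z=ztop+h-.019
    bot.goto(up,[180,0,y]); bot.move_linear([*xy,z+.012],velocity=.12); bot.sleep(.2)
    c=bot.move_linear([*xy,z-.005],velocity=.02,force_limit=4); s=read_state(); print("contact",c,"z err mm",1000*(s["eef_pos"][2]-z),s["wrist_force"])
    bot.open_gripper(); bot.move_linear([*xy,SAFE],velocity=.15); print("t",read_state()["time_s"])
E
python3 - <<'E'
from h import *
pick((.615,-.1134),-30.5,.05,180)
place((.4657,-.2726),.8,.05,180)
bot.goto([.42,-.2726,.3],[180,0,0]); p,W=look("w3",[.42,-.2726,.3],0)
print(fit(W,np.array((.4657,-.2726)),.031,.2,.07))
p,d=camera("scene");cv2.imwrite("pics/s1.png",p[:,:,::-1])
E
```

```text
ok
gap 0.03391981869193455
lift gap 0.03400579984351912 grip 24.998563528060913 t 10.2333
contact True z err mm -0.2633759311924666 [-0.04551649  0.98391818  4.0876448 ]
t 15.3333
{'rect': array([ 0.4655, -0.2729]), 'size': (79.1, 39.7), 'yaw': 1.0, 'circ': array([ 0.4656, -0.2726]), 'dia': 87.5, 'n': 1906, 'z': np.float64(0.0879)}
```

View pics/s1.png

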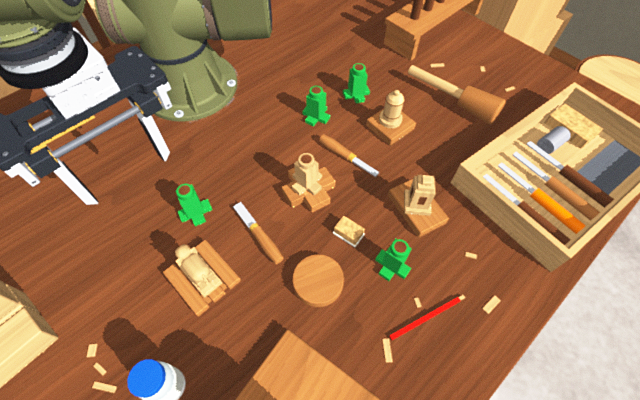

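The elephant is upright on the stand (200,275), and the round plinth (318,280) is clear. I carry on with the stupa and tower.

```bash
python3 - <<'E'
from h import *
pick((.449,.2758),0,.045,30)
assert .035<read_state()["finger_gap"]<.045
place((.618,-.1167),0,.045,30)
pick((.6398,.1418),41.1,.045,90)
assert .033<read_state()["finger_gap"]<.043
place((.453,.2762),-3.3,.045,90)
p,W=look("w4",[.5,.17,.32],0)
for n,c in (("oblong",(.6415,.1445)),("square",(.453,.2762))):
    c=np.array(c);print(n,fit(W,c,.017,.2,.085),"\n",fit(W,c,.052,.2,.07))
p,d=camera("scene");cv2.imwrite("pics/s2.png",p[:,:,::-1])
E
```

```text
ok
gap 0.03932571978140829
lift gap 0.03948939512512796 grip 24.99852105975151 t 22.4083
contact True z err mm -0.1634613102652338 [-0.78601771 -0.20707728  4.62112283]
t 28.2083
ok
gap 0.037502487501196384
lift gap 0.03793647180726051 grip 24.98807966709137 t 33.3583
contact True z err mm -0.32109566401539863 [0.01371907 0.76233979 3.08841008]
t 38.525
oblong {'rect': array([0.6418, 0.1454]), 'size': (115.9, 72.2), 'yaw': -15.1, 'circ': array([0.6417, 0.1452]), 'dia': 131.9, 'n': 4801, 'z': np.float64(0.024)} 
 None
square {'rect': array([0.4529, 0.2762]), 'size': (84.1, 83.9), 'yaw': 86.5, 'circ': array([0.4538, 0.2752]), 'dia': 114.3, 'n': 3072, 'z': np.float64(0.0355)} 
 {'rect': array([0.4538, 0.2752]), 'size': (38.5, 38.0), 'yaw': 0.0, 'circ': array([0.4538, 0.276 ]), 'dia': 53.1, 'n': 1217, 'z': np.float64(0.0984)}
```

View pics/s2.png

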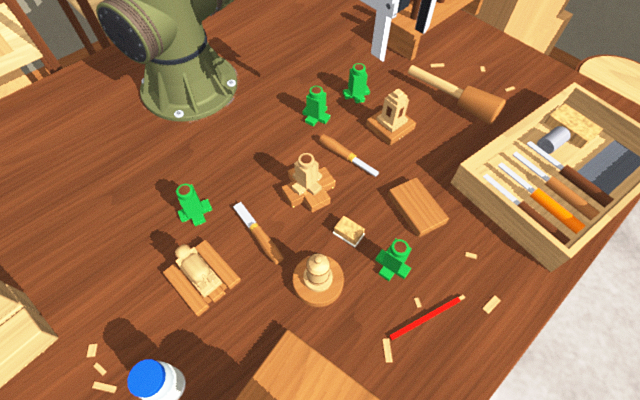

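The tower is centred on the square plinth (396,115), the stupa is on the round one (318,275), and the oblong plinth (419,205) is free. The elephant goes last.

```bash
python3 - <<'E'
from h import *
pick((.4656,-.2728),.9,.05,180)
assert .03<read_state()["finger_gap"]<.037
place((.6418,.1453),-15.1,.05,180)
for nm,pos,vis in (("w5",[.5,.17,.32],[("oblong",(.6418,.1453)),("cross",(.4517,.0112)),("square",(.453,.2762))]),("w6",[.5,-.1,.32],[("round",(.618,-.1167))])):
    p,W=look(nm,pos,0)
    for n,c in vis:
        c=np.array(c);print(n,fit(W,c,.017,.2,.085),"\n",fit(W,c,.031,.2,.07),"\n",fit(W,c,.052,.2,.07))
p,d=camera("scene");cv2.imwrite("pics/s3.png",p[:,:,::-1]);print(read_state()["time_s"])
E
```

```text
ok
gap 0.03379889792460454
lift gap 0.03351942993468778 grip 24.99890148639679 t 45.6667
contact True z err mm -0.17587174112504433 [-0.74729947 -0.2003224   4.48209776]
t 51.5583
oblong {'rect': array([0.6419, 0.1452]), 'size': (115.9, 72.0), 'yaw': -15.1, 'circ': array([0.6418, 0.1451]), 'dia': 133.3, 'n': 4821, 'z': np.float64(0.025)} 
 {'rect': array([0.6376, 0.1461]), 'size': (73.1, 40.0), 'yaw': -15.1, 'circ': array([0.636 , 0.1468]), 'dia': 76.6, 'n': 2027, 'z': np.float64(0.0883)} 
 {'rect': array([0.6377, 0.1466]), 'size': (73.0, 37.5), 'yaw': -11.6, 'circ': array([0.6376, 0.1461]), 'dia': 73.1, 'n': 1650, 'z': np.float64(0.0892)}
cross {'rect': array([0.4521, 0.012 ]), 'size': (105.7, 104.0), 'yaw': -57.9, 'circ': array([0.4515, 0.0119]), 'dia': 114.2, 'n': 3700, 'z': np.float64(0.0261)} 
 {'rect': array([0.4562, 0.0177]), 'size': (50.0, 50.0), 'yaw': -90.0, 'circ': array([0.4587, 0.0204]), 'dia': 61.9, 'n': 1768, 'z': np.float64(0.0821)} 
 {'rect': array([0.4485, 0.0097]), 'size': (34.9, 33.9), 'yaw': -88.5, 'circ': array([0.4485, 0.0097]), 'dia': 47.7, 'n': 1185, 'z': np.
[... 266 characters left out ...]
38, 0.2757]), 'dia': 71.9, 'n': 1707, 'z': np.float64(0.0935)} 
 {'rect': array([0.4534, 0.2755]), 'size': (39.4, 38.5), 'yaw': -3.3, 'circ': array([0.4532, 0.276 ]), 'dia': 53.2, 'n': 1228, 'z': np.float64(0.0975)}
round {'rect': array([ 0.6178, -0.117 ]), 'size': (93.5, 93.5), 'yaw': -90.0, 'circ': array([ 0.618 , -0.1167]), 'dia': 95.8, 'n': 3983, 'z': np.float64(0.0247)} 
 {'rect': array([ 0.6138, -0.115 ]), 'size': (46.9, 46.7), 'yaw': 24.4, 'circ': array([ 0.6158, -0.1162]), 'dia': 52.7, 'n': 1377, 'z': np.float64(0.0985)} 
 {'rect': array([ 0.6175, -0.1167]), 'size': (40.0, 40.0), 'yaw': -90.0, 'circ': array([ 0.6177, -0.1167]), 'dia': 41.2, 'n': 1045, 'z': np.float64(0.1009)}
54.1333
```

View pics/s3.png

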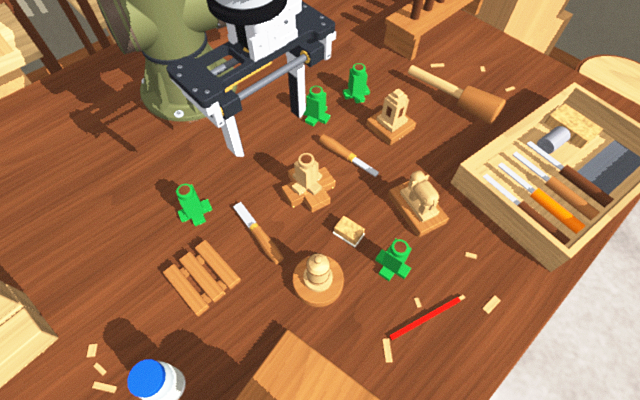

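Everything in the picture is upright and centred to within a few mm: elephant (420,195), tower (396,115), stupa (318,270) and candlestick (306,175). The gripper is open and clear of everything.

```bash
python3 -c "
from station import *
print(bot.close_job())"
```

```text
the job is handed in; nothing more can be done
None
```

The job is handed in at about 54 s on the robot's clock: all four carvings stand upright on their own plinths, within about 4 mm of centre by my last measurements, with the gripper open and clear. I have not seen the judge's result.

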